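# Take the hand nut and clamping cone off a bench wheel stand

### The job

Unclamp the wheel on the bench stand so that it can be lifted off later: spin the two-armed hand nut up the post (counter-clockwise from above) until it comes free of the thread, lift it off and set it down inside the blue parts tray, then lift the clamping cone off the post and set it down in the tray too. Put both down flat in the tray rather than dropping them in, and leave the wheel and everything else as it is.

Things in the scene. Friction and masses are not known exactly. Their poses are not given: they have to be found in the camera images.
- stand: bench wheel stand, bolted down: round grey base 260 mm across and 10 mm high, column, support disc, and an upright steel post through the wheel's centre. Origin on the post's axis at bench height, z up.
- post_top (a point): top end of the stand's upright post, on its axis, 174 mm above the bench. z up. The post is 30 mm thick, plain below, with a right-hand three-start thread (18 mm rise a turn) from 136 to 167 mm above the bench and a 22 mm wide rounded plain tip.
- nut_center (a point): hand nut on the post: round steel hub 44 mm wide, 32 mm tall, 33 mm bore, with two straight round arms along its own +x and -x at half height, 11 mm thick at the hub, red 17 mm grips from 26 to 66 mm off the axis. The point lies on its axis, 16 mm above its underside; z up. 0.4 kg. It starts slack, its underside 130 mm above the bench, 2 mm over the cone, centre 146 mm up.
- nut_arm (a point): point on the axis of the nut's +x arm, 46 mm from the nut's axis. A few newtons sideways on either arm turn the nut. Counter-clockwise from above it climbs 18 mm a turn and after 1.4 turns (25 mm up) is free, dropping back 6 mm; turning on is harmless: every third of a turn it climbs and drops again, always free. Clockwise screws it back on. Once free it lifts straight up over the post's top.
- cone_grip (a point): dark steel clamping cone round the post in the wheel's centre hole, under the nut: 42 mm tall, taper 54 to 82 mm wide, flange up to 24 mm, then a plain round neck 44 mm wide, 18 mm tall to hold it by; 36 mm bore. The point lies on its axis half-way up the neck, 33 mm above its underside, 120 mm above the bench at the start. z up. 0.45 kg, loose: lifts straight up once the nut is off.
- tray_in (a point): centre of the inner floor of the low blue plastic parts tray, fixed on the bench: 310 mm along its own x by 200 mm along its own y, walls 4 mm thick, rim 30 mm above the bench, inner floor 4 mm above the bench. z up. A socket stands in its corner at +x, +y.
- wheel: small bare alloy wheel lying face up on the stand, bronze twin spokes, black rim with a bright lip: 231 mm across, 110 mm wide, 2.6 kg. Origin on its axis in the plane of its lower rim edge, 18 mm above the bench; its upper rim edge lies 128 mm above the bench, its hub's top 96 mm, its spokes no higher than the hub. Must stay where it is.
- socket: bystander: steel hex socket 25 mm wide, 40 mm tall, standing in the tray's +x, +y corner, 130 mm along x and 75 mm along y from the tray's centre. Origin at its foot.
- mallet: bystander: rubber-headed mallet, 300 mm long, lying on the bench at the left. Origin underneath it.
- wrench: bystander: steel spanner, 220 mm long, lying to the right near the robot. Origin underneath it.
- spare_cone: bystander, not the one to move: a larger dark cone, 112 mm wide and 54 mm tall, standing alone on the bench beyond the stand and the tray. Origin at the centre of its foot.
- lube: bystander: can, 66 mm wide, 120 mm tall, on the right. Origin at the centre of its foot.
- gauge: bystander: round black dial gauge, 68 mm wide, 27 mm tall, with a short brass stem, in front of the robot. Origin under the dial.
- lug_box: bystander: small open cardboard box of lug nuts, 110 by 85 by 35 mm, fixed on the bench at the left. Origin at the centre of its underside.
Things that resemble listed ones, but are neither listed nor needed, are in the scene too. Leave any green look-alike of the part that bears cone_grip alone. Leave any green look-alike of the part that bears nut_center alone.

How it is judged:
By the outcome, as a careful person would: the job done as asked, in the order asked, and still so for the second after the job is handed in, with the robot touching nothing.
It also fails if it takes over 72 s, if anything falls off the work surface, if the arm or the gripper's body presses on something with over 40 N, if the wrist force passes 120 N, or if a joint passes its speed limit or range.

### The arm

A 6-joint arm with a two-finger parallel gripper is mounted at the origin on the work surface. World frame = base frame: x ahead of the robot, y to its left, z up, the work surface at z = 0. Lengths are in mm, angles in degrees, forces in N, time in s.
With the tool pointing down it reaches from about 375 to 825 mm from the base axis. Payload 5.5 kg.
Tool frame: the origin (TCP) lies at the very end of the fingers, on their centre line; the grasp point (between the pads) lies 19 mm behind it; z points along the fingers, y is the direction in which the jaws open and shut (so a half turn about z gives the same grasp; the last joint's range is limited). The gripper opens to 85 mm and grips with 20 to 120 N. Pads are 22 mm wide; open, the fingers measure 114 mm over their backs; the gripper's body (76 mm by 85 mm) begins 54 mm behind the grasp point. The pads swing forward as they close: fully open they stand 13 mm farther back than shut.
Start: joints at [-63.598, 17.962, -2.699, 69.339, 0, 90], TCP at [266.795, -537.415, 231.299] pointing down, gripper open.
Joint ranges: [-152.73, 152.73], [-39.44, 99.34], [-58.76, 71.6], [-118.89, 123.64], [-81.53, 83.1], [-180, 180]. Speed limits (degrees/s): [136.94, 136.94, 172.46, 180, 180, 180].

### API

Orientations are given as [roll, pitch, yaw] about the fixed x, y, z axes, in that order (R = Rz(yaw) Ry(pitch) Rx(roll)).
In Python, from rig import manip gives the robot as it stands.
- The arm moves only by the tool send_rows, never from a script. Its argument "moves" is one flat list of numbers, 5 for each row, row after row: the opening, from 0 (shut) to 1 (fully open), then the shift along the tool's x, y, z in cm, then the turn about the tool's z in rad. In form: [grip, dx, dy, dz, turn, grip, dx, dy, dz, turn, ...]. A call has 1 to 8 rows; each row shifts and turns the commanded pose from where the row before left it, along the tool's axes as they then stand; what a row does not reach is not made up. A row lasts 1/12 s, in which the tool goes at most 41.7 mm and 7.16 degrees, less where a joint would pass 70% of its speed; a pose out of reach is approached as far as the arm can. A call with a gripper value outside its range is refused whole. The fingers move at their own pace and stop on an object; "force" is the grip in N (left out, the last holds). Time passes only in rows, so rows that do not move let the fingers close. It gives the time, the measured TCP pose, the force and the opening at its end, in the units of the state.
- manip.read_state(): the state, without advancing time (a new reading comes with each control period).
- manip.read_camera(name): name is "scene" or "top" or "wrist"; returns a dict with "frame" (420x560x3 uint8, red, green, blue), "vfov" (degrees; the focal length in pixels is half the picture's height over the tangent of half this angle, whatever the lens; pixels are square), "cx", "cy" (the principal point, pixels), "dist" ([k1, k2, p1, p2, k3] as OpenCV has them; the pictures are not rectified), "world_to_cam" (4x4, takes a point from world to camera coordinates); the wrist camera has in their place "tool_from_camera" (4x4, takes a point from camera to tool coordinates, whose origin is the TCP and whose axes are the flange's). Camera axes: x right, y down, z forward; pixel columns grow to the right and rows downward; lengths in mm; the calibration is good to about 2 mm. A picture is of the moment at which its call begins: read the wrist's pose just before it. There is no depth.
- manip.job_done(): hands the job in, once; it reports no verdict.
The state is a dict: "clock": time; "joint_positions": joint angles; "joint_vel": joint speeds; "tau": joint torques, N m; "eef_pos": TCP position; "ee_rot": TCP orientation; "wrist_force": force on the tool from outside, world axes, zero at the start; "ft_torque": the same for the moment, N m; "opening": opening from 0.0 (shut) to 1.0 (fully open).
Only numpy, scipy, OpenCV 4.12 (cv2) and the standard library are available. Lean on these libraries where they do the work, as an engineer would, in place of code of your own. Each camera call takes 0.05 s, during which the arm holds its last target.

## Working session

There is one attempt and no reset: what is moved stays moved. The work goes in short steps, Python scripts to look and compute and a tool call to move; the robot and the scene stay as the last step left them, time stands still between calls to the robot, and variables do not carry over. Pictures are saved under pics/ and viewed, and the job is handed in when it is done.

Besides the shell and the picture viewer there is one more tool, called after ">>>" by a JSON object that holds its "name" and its "arguments", one argument or row to a line. send_rows: Moves the arm, as the interface text tells. Its arguments: {"type":"object","properties":{"moves":{"type":"array","items":{"type":"number"}},"force":{"type":"number"}},"required":["moves"]}

```bash
ls; mkdir -p pics; python3 - <<'E'
from rig import manip
import cv2
s=manip.read_state();print(s)
for n in ("scene","top","wrist"):
    c=manip.read_camera(n);cv2.imwrite(f"pics/{n}0.png",c["frame"][:,:,::-1])
    print(n,{k:v for k,v in c.items() if k!="frame"})
E
```

```text
pics
{'clock': 0.0, 'joint_positions': array([-6.35983772e+01,  1.80048443e+01, -2.75543971e+00,  6.93384755e+01,
        1.10599950e-03,  8.99989969e+01]), 'joint_vel': array([ 0.08691951, -0.02807935, -0.10262637,  0.02042322, -0.02876783,
       -0.04610745]), 'tau': array([ 9.48386696e-04, -5.39590681e+01,  3.39748478e+01,  1.93979871e-02,
        2.19154394e-04, -8.59975046e-06]), 'eef_pos': array([ 266.54405128, -536.89696125,  230.41844931]), 'ee_rot': array([-1.79901241e+02, -1.10772691e-03,  2.64026240e+01]), 'wrist_force': array([ 0.4713774 ,  0.78669399, -0.68125562]), 'ft_torque': array([-0.02209395,  0.01461031, -0.00096736]), 'opening': 0.9994751410995519}
scene {'vfov': 54.784361863140994, 'cx': 276.1249536803862, 'cy': 206.7740392450169, 'dist': array([0.00908809, 0.        , 0.        , 0.        , 0.        ]), 'world_to_cam': array([[-3.77934225e-01,  9.25642709e-01,  1.87429212e-02,
         2.23992685e+02],
       [ 6.10024072e-01,  2.64195587e-01, -7.47041715e-01,
        -2.68707957e+02],
       [-6.96445514e-01, -2.70898998e-01, -6.64512889e-01,
         1.580
[... 447 characters left out ...]
],
       [ 6.49520677e-02, -5.36279859e-03, -9.97873975e-01,
         1.43256388e+03],
       [ 0.00000000e+00,  0.00000000e+00,  0.00000000e+00,
         1.00000000e+00]])}
wrist {'vfov': 59.596440835302616, 'cx': 286.23403873357626, 'cy': 214.20001318946538, 'dist': array([0.01053016, 0.        , 0.        , 0.        , 0.        ]), 'tool_from_camera': array([[ 1.11642488e-05, -9.50389557e-01, -3.11062196e-01,
         7.85331903e+01],
       [ 9.99999997e-01,  3.31195719e-05, -6.52996308e-05,
        -1.06161111e+00],
       [ 7.23623339e-05, -3.11062194e-01,  9.50389555e-01,
        -1.43232622e+02],
       [ 0.00000000e+00,  0.00000000e+00,  0.00000000e+00,
         1.00000000e+00]])}
```

View pics/scene0.png

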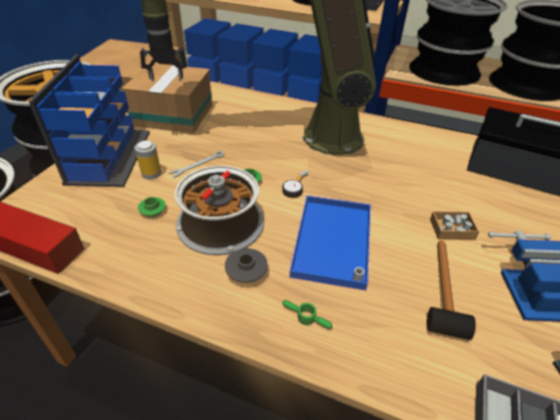

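View pics/top0.png

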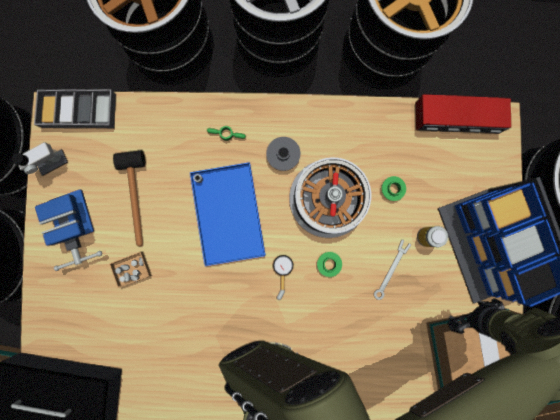

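View pics/wrist0.png

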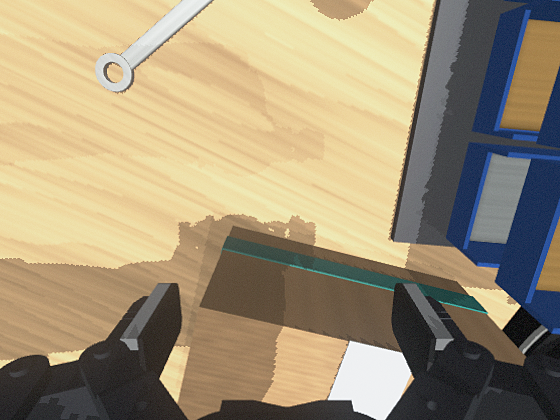

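The scene view has the nut at about (218,183), the tray centre at (332,240) and the green look-alikes at (152,207), (250,177) and (307,313). The top view has the nut at (334,194) with its red arms near-vertical, the tray at (228,215) and the socket in its upper-left corner (198,178). The wrist view shows only bench and wrench. Next I measure nut and tray.

```bash
cat > h.py <<'E'
from rig import manip
import cv2, numpy as np
from scipy.spatial.transform import Rotation as Ro
def cam(n):
    s=manip.read_state() if n=="wrist" else None
    c=manip.read_camera(n); h=c["frame"].shape[0]
    f=h/2/np.tan(np.radians(c["vfov"]/2)); c["K"]=np.array([[f,0,c["cx"]],[0,f,c["cy"]],[0,0,1]])
    if n=="wrist":
        T=np.eye(4);T[:3,:3]=Ro.from_euler('xyz',s["ee_rot"],degrees=True).as_matrix();T[:3,3]=s["eef_pos"]
        c["world_to_cam"]=np.linalg.inv(T@c["tool_from_camera"])
    c["hsv"]=cv2.cvtColor(c["frame"],cv2.COLOR_RGB2HSV)
    return c
def ray(c,p):
    u=cv2.undistortPoints(np.array([[p]],float),c["K"],c["dist"])[0,0]
    W=np.linalg.inv(c["world_to_cam"]); d=W[:3,:3]@np.array([u[0],u[1],1]); return W[:3,3],d/np.linalg.norm(d)
def onz(c,p,z):
    o,d=ray(c,p); return o+d*(z-o[2])/d[2]
def tri(c1,p1,c2,p2):
    A=np.zeros((3,3));b=np.zeros(3);R=[ray(c1,p1),ray(c2,p2)]
    for o,d in R:
        M=np.eye(3)-np.outer(d,d);A+=M;b+=M@o
    x=np.linalg.solve(A,b); return x,[float(np.linalg.norm(np.cross(x-o,d))) for o,d in R]
def proj(c,X):
    W=c["world_to_cam"];return cv2.projectPoints(np.array([X],float),cv2.Rodrigues(W[:3,:3])[0],W[:3,3],c["K"],c["dist"])[0][0,0]
def red(c): 
    h=c["hsv"];return (((h[...,0]<6)|(h[...,0]>174))&(h[...,1]>150)&(h[...,2]>80)).astype('uint8')
def blobs(m,amin=8):
    n,l,st,ce=cv2.connectedComponentsWithStats(m.astype('uint8'));return [(int(st[i,4]),ce[i].round(1).tolist(),st[i,:4].tolist()) for i in range(1,n) if st[i,4]>=amin]
def save(c,name,box=None,k=1):
    f=c["frame"][:,:,::-1]
    if box: x,y,w,h=box; f=f[y:y+h,x:x+w]
    cv2.imwrite("pics/"+name,cv2.resize(f,None,fx=k,fy=k,interpolation=cv2.INTER_CUBIC))
E
python3 - <<'E'
from h import *
t=cam("top");s=cam("scene")
print(blobs(red(t)),blobs(red(s)))
for c,n,pt in((t,"t",(228,215)),(s,"s",(332,240))):
    h=c["hsv"];m=((h[...,0]>105)&(h[...,0]<125)&(h[...,1]>150)&(h[...,2]>60)).astype('uint8')
    cs,_=cv2.findContours(m,cv2.RETR_EXTERNAL,cv2.CHAIN_APPROX_NONE)
    for k in cs:
        if cv2.pointPolygonTest(k,pt,False)>0:
            q=cv2.approxPolyDP(k,8,True)[:,0];print(n,q.tolist(),cv2.contourArea(k))
            for p in q: print(onz(c,p,30).round(1))
save(t,"t1.png",(180,120,230,170),3.4);save(s,"s1.png",(160,150,230,160),3.4)
E
```

```text
[(2645, [466.1, 110.6], [422, 94, 89, 34]), (58, [334.9, 178.4], [332, 173, 6, 12]), (68, [332.7, 209.5], [330, 204, 7, 12])] [(31, [382.1, 90.2], [380, 79, 9, 19]), (38, [225.6, 174.6], [221, 172, 9, 7]), (68, [207.1, 193.7], [202, 188, 11, 12]), (2918, [30.1, 235.4], [0, 201, 75, 71])]
t [[248, 163], [191, 173], [206, 264], [264, 254]] 5459.5
[702.5  88.4  30. ]
[666.  273.5  30. ]
[372.4 215.6  30. ]
[408.6  29.7  30. ]
s [[308, 197], [291, 271], [364, 287], [368, 206]] 5485.0
[412.8  33.3  30. ]
[709.6  88.4  30. ]
[685.8 273.5  30. ]
[380.1 215.4  30. ]
```

View pics/t1.png

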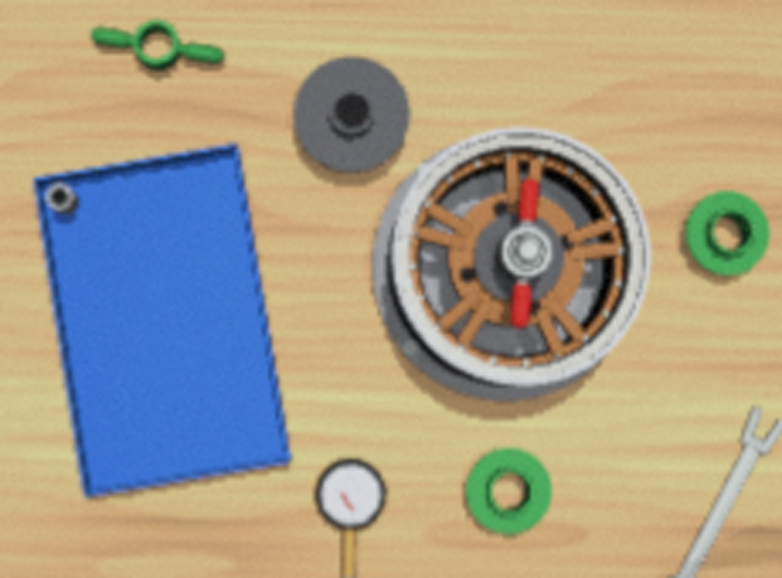

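View pics/s1.png

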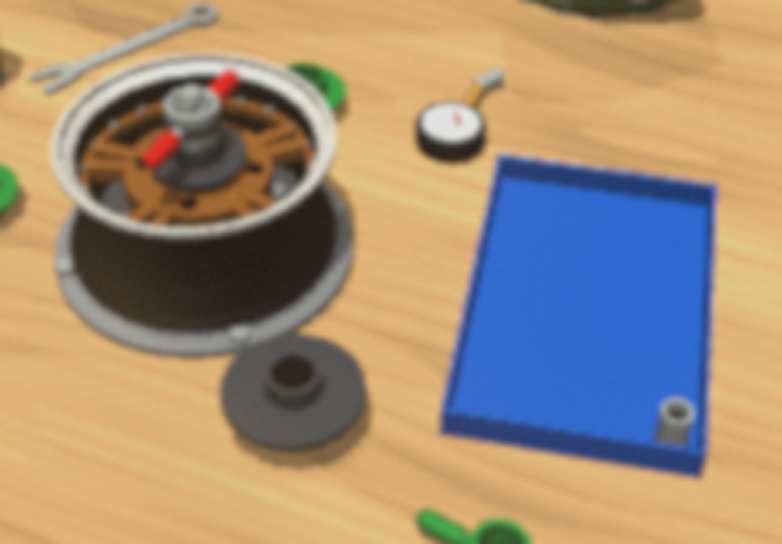

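```bash
python3 - <<'E'
from h import *
t=cam("top");s=cam("scene")
a,ea=tri(t,(334.9,178.4),s,(207.1,193.7));b,eb=tri(t,(332.7,209.5),s,(225.6,174.6))
print(a,ea,b,eb,(a+b)/2,np.linalg.norm(a-b),np.degrees(np.arctan2(*(a-b)[1::-1])))
for p,q in(((248.5,163),(291,272)),((191,172.5),(365.5,288.5)),((206,264.5),(369,205.5)),((264.5,254.5),(307,196))):
    print(tri(t,p,s,q))
# socket top and wheel rim check
print(tri(t,(197.5,177.5),s,(359,271)))
E
```

```text
[ 642.63273148 -180.60953086  147.78203835] [1.1462901661994418, 1.146290166199372] [ 549.04263177 -174.49252172  148.62457907] [0.6261390590555465, 0.6261390590555407] [ 595.83768163 -177.55102629  148.20330871] 93.7935735427035 -3.739508947925287
(array([704.33990362,  87.20223243,  19.47704375]), [0.2430073741074772, 0.24300737410749015])
(array([670.85853873, 277.69333956,   7.84740919]), [0.14359364481085396, 0.14359364481071388])
(array([370.33349293, 216.81433731,  24.64222455]), [0.45138295737876927, 0.45138295737872264])
(array([406.91981944,  28.15500536,  27.76102761]), [0.00846383526787348, 0.008463835267816681])
(array([650.16912158, 250.18344921,  40.85687956]), [0.35451070811687957, 0.35451070811693014])
```

Measured: nut centre ≈ (596, −177.5, 148), matching the 146 given. The arms are at −3.7° and the grips about 47 mm off the axis, where 46 was expected. The tray centre is ≈ (537.5, 152) with yaw ≈ 11°, and the socket position agrees with this. Next I move above the nut.

>>> {"name": "send_rows", "arguments": {
  "moves": [1, 2.84, -1.1, -0.4, 0, 1, 2.84, -1.1, -0.4, 0, 1, 2.84, -1.1, -0.4, 0, 1, 2.84, -1.1, -0.4, 0, 1, 2.84, -1.1, -0.4, 0, 1, 2.84, -1.1, -0.4, 0, 1, 2.84, -1.1, -0.4, 0, 1, 2.84, -1.1, -0.4, 0],
  "force": 60
}}

```text
clock: 1.02
eef_pos: [432.0, -356.4, 263.6]
ee_rot: [180.0, -0.0, 26.4]
wrist_force: [0.8, -0.5, -0.3]
opening: 0.997
```

>>> {"name": "send_rows", "arguments": {
  "moves": [1, 2.84, -1.1, 0, 0, 1, 2.84, -1.1, 0, 0, 1, 2.84, -1.1, 0, 0, 1, 2.84, -1.1, 0, 0, 1, 2.84, -1.1, 0, 0, 1, 2.84, -1.1, 0, 0, 1, 2.84, -1.1, 0, 0, 1, 2.84, -1.1, 0, 0]
}}

```text
clock: 1.68
eef_pos: [596.4, -176.4, 263.3]
ee_rot: [180.0, -0.0, 26.4]
wrist_force: [0.2, -0.4, 0.3]
opening: 1.001
```

>>> {"name": "send_rows", "arguments": {
  "moves": [1, 0, 0, 0, 0.105, 1, 0, 0, 0, 0.105, 1, 0, 0, 0, 0.105, 1, 0, 0, 0, 0.105, 1, 0, 0, 0, 0.105, 1, 0, 0, 0, 0, 1, 0, 0, 0, 0]
}}

```text
clock: 2.27
eef_pos: [595.5, -177.7, 263.3]
ee_rot: [-180.0, 0.0, -3.5]
wrist_force: [1.2, -0.1, 0.3]
opening: 0.999
```

```bash
python3 - <<'E'
from h import *
w=cam("wrist");s=manip.read_state();print({k:np.round(s[k],1).tolist() for k in("clock","eef_pos","ee_rot","joint_positions","wrist_force")})
save(w,"w2.png");print(blobs(red(w)))
E
```

```text
{'clock': 2.3, 'eef_pos': [595.5, -177.7, 263.3], 'ee_rot': [-180.0, 0.0, -3.5], 'joint_positions': [-16.6, 19.8, 4.0, 74.2, -0.0, 166.9], 'wrist_force': [-0.2, 0.2, 0.2]}
[(1221, [285.1, 142.9], [274, 115, 24, 57]), (865, [285.1, 265.3], [275, 243, 21, 46]), (21, [176.2, 360.8], [171, 356, 11, 11])]
```

View pics/w2.png

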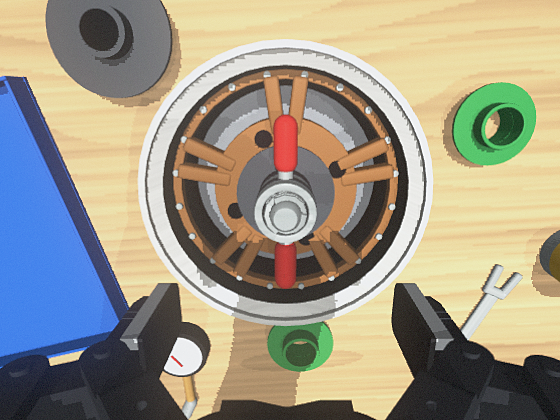

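The wrist view shows the nut's red grips at (285,143) and (285,265) with the post tip at about (286,213), centred in y. Next I cast rays from these.

```bash
python3 - <<'E'
from h import *
w=cam("wrist")
a=onz(w,(285.1,142.9),146);b=onz(w,(285.1,265.3),146);print(a,b,(a+b)/2)
for y in(115,172,243,289): print(y,onz(w,(285.1,y),146).round(1))
g=cv2.cvtColor(w["frame"],cv2.COLOR_RGB2GRAY)
print(onz(w,(286.5,213),172))
E
```

```text
[ 641.07901822 -179.43288607  146.        ] [ 546.46755374 -173.52785216  146.        ] [ 593.77328598 -176.48036912  146.        ]
115 [ 660.  -180.6  146. ]
172 [ 620.4 -178.1  146. ]
243 [ 565.3 -174.7  146. ]
289 [ 525.6 -172.2  146. ]
[ 597.76121688 -177.73688034  172.        ]
```

>>> {"name": "send_rows", "arguments": {
  "moves": [1, -0.1, 0, 1.8, 0, 1, 0, 0, 1.8, 0, 1, 0, 0, 1.8, 0, 1, 0, 0, 1.8, 0, 1, 0, 0, 1.8, 0, 1, 0, 0, 1.8, 0, 1, 0, 0, 1.8, 0, 1, 0, 0, 0.4, 0]
}}

```text
clock: 3.03
eef_pos: [592.6, -177.1, 130.2]
ee_rot: [-179.9, 0.3, -3.6]
wrist_force: [-0.5, -0.1, -0.8]
opening: 1.003
```

>>> {"name": "send_rows", "arguments": {
  "moves": [0.4, 0, 0, 0, 0, 0.4, 0, 0, 0, 0, 0.4, 0, 0, 0, 0, 0.4, 0, 0, 0, 0, 0.4, 0, 0, 0, 0, 0.4, 0, 0, 0, 0, 0.4, 0, 0, 0, 0],
  "force": 60
}}

```text
clock: 3.62
eef_pos: [596.0, -178.0, 135.0]
ee_rot: [180.0, -0.2, -3.7]
wrist_force: [1.2, -0.6, 6.0]
opening: 0.504
```

```bash
python3 - <<'E'
from h import *
w=cam("wrist");save(w,"w3.png");s=cam("scene");save(s,"s3.png",(160,130,130,110),4)
E
```

```text
(no output)
```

View pics/w3.png

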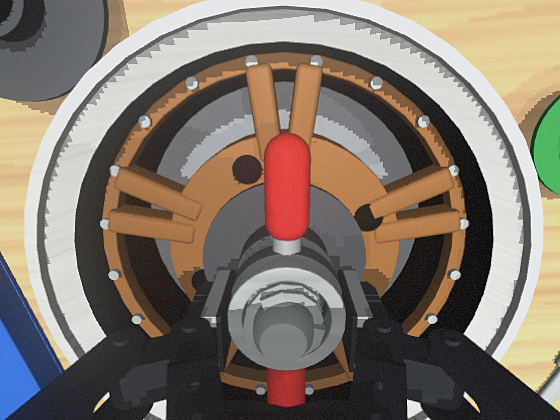

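View pics/s3.png

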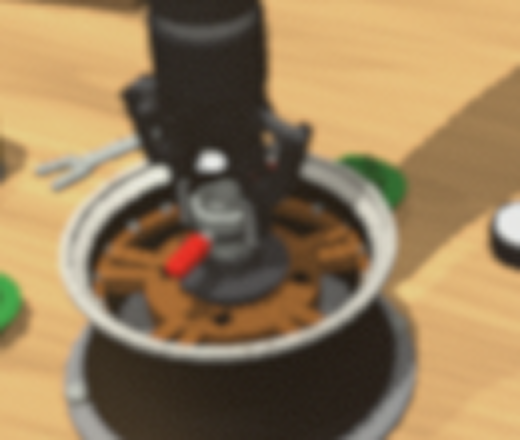

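Gripped: the opening is 0.504 ≈ 43–44 mm, the hub width, and both pads are on the hub. A short trial turn follows.

>>> {"name": "send_rows", "arguments": {
  "moves": [0.4, 0, 0, -0.034, -0.12, 0.4, 0, 0, -0.034, -0.12, 0.4, 0, 0, -0.034, -0.12, 0.4, 0, 0, -0.034, -0.12, 0.4, 0, 0, 0, 0]
}}

```text
clock: 4.13
eef_pos: [595.7, -177.8, 136.3]
ee_rot: [179.9, -0.1, 24.1]
wrist_force: [-0.4, 0.1, 7.3]
opening: 0.502
```

```bash
python3 - <<'E'
from h import *
w=cam("wrist");save(w,"w4.png");print(np.round(manip.read_state()["joint_positions"],1),blobs(red(w)))
E
```

```text
[-16.6  23.   -8.2  58.6  -0.  139.5] [(4451, [286.7, 186.2], [264, 133, 47, 108]), (56, [9.2, 377.8], [4, 369, 11, 19]), (1357, [285.8, 386.8], [267, 368, 39, 39])]
```

View pics/w4.png

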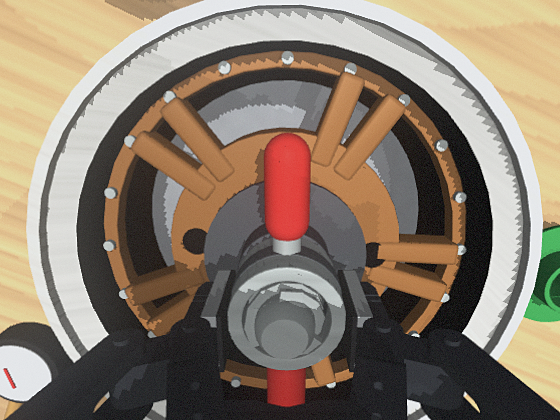

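The nut turned with the gripper: its arm stays at (287,186) in the wrist view while the wheel turns beneath it. I keep turning and climbing.

>>> {"name": "send_rows", "arguments": {
  "moves": [0.4, 0, 0, -0.034, -0.12, 0.4, 0, 0, -0.034, -0.12, 0.4, 0, 0, -0.034, -0.12, 0.4, 0, 0, -0.034, -0.12, 0.4, 0, 0, -0.034, -0.12, 0.4, 0, 0, -0.034, -0.12, 0.4, 0, 0, -0.034, -0.12, 0.4, 0, 0, -0.034, -0.12]
}}

```text
clock: 4.85
eef_pos: [596.1, -177.5, 138.9]
ee_rot: [179.8, -0.0, 79.1]
wrist_force: [2.1, 1.3, 5.6]
opening: 0.502
```

>>> {"name": "send_rows", "arguments": {
  "moves": [0.4, 0, 0, -0.034, -0.12, 0.4, 0, 0, -0.034, -0.12, 0.4, 0, 0, -0.034, -0.12, 0.4, 0, 0, -0.034, -0.12, 0.4, 0, 0, -0.034, -0.12, 0.4, 0, 0, -0.034, -0.12, 0.4, 0, 0, -0.034, -0.12, 0.4, 0, 0, -0.034, -0.12]
}}

```text
clock: 5.52
eef_pos: [596.2, -177.4, 141.6]
ee_rot: [179.8, 0.1, 134.1]
wrist_force: [1.9, 1.8, 5.0]
opening: 0.506
```

>>> {"name": "send_rows", "arguments": {
  "moves": [0.4, 0, 0, -0.034, -0.12, 0.4, 0, 0, -0.034, -0.12, 0.4, 0, 0, -0.034, -0.12, 0.4, 0, 0, -0.034, -0.12, 0.4, 0, 0, -0.034, -0.12, 0.4, 0, 0, -0.034, -0.12, 0.4, 0, 0, -0.034, -0.12, 0.4, 0, 0, -0.034, -0.12]
}}

```text
clock: 6.18
eef_pos: [596.3, -177.3, 144.3]
ee_rot: [-180.0, 0.2, -170.9]
wrist_force: [1.0, 2.2, 5.5]
opening: 0.505
```

>>> {"name": "send_rows", "arguments": {
  "moves": [0.4, 0, 0, -0.034, -0.12, 0.4, 0, 0, -0.034, -0.12, 0.4, 0, 0, -0.034, -0.12, 0.4, 0, 0, -0.034, -0.12, 0.4, 0, 0, -0.034, -0.12, 0.4, 0, 0, -0.034, -0.12, 0.4, 0, 0, -0.034, -0.12, 0.4, 0, 0, -0.034, -0.12]
}}

```text
clock: 6.85
eef_pos: [596.2, -177.1, 147.1]
ee_rot: [-179.8, 0.1, -115.8]
wrist_force: [2.8, 2.9, 5.9]
opening: 0.505
```

>>> {"name": "send_rows", "arguments": {
  "moves": [0.4, 0, 0, -0.034, -0.12, 0.4, 0, 0, -0.034, -0.12, 0.4, 0, 0, -0.034, -0.12, 0.4, 0, 0, -0.034, -0.12, 0.4, 0, 0, -0.034, -0.12, 0.4, 0, 0, -0.034, -0.12, 0.4, 0, 0, -0.034, -0.12, 0.4, 0, 0, -0.034, -0.12]
}}

```text
clock: 7.52
eef_pos: [596.0, -177.3, 149.9]
ee_rot: [-179.8, -0.1, -60.8]
wrist_force: [1.9, 2.6, 5.7]
opening: 0.504
```

>>> {"name": "send_rows", "arguments": {
  "moves": [0.4, 0, 0, -0.034, -0.12, 0.4, 0, 0, -0.034, -0.12, 0.4, 0, 0, 0, 0]
}}

```text
clock: 7.77
eef_pos: [595.8, -177.6, 150.6]
ee_rot: [-179.9, -0.1, -47.1]
wrist_force: [0.2, 0.5, 7.2]
opening: 0.506
```

```bash
python3 - <<'E'
from h import *
w=cam("wrist");save(w,"w5.png");print(np.round(manip.read_state()["joint_positions"],1),blobs(red(w)))
E
```

```text
[ -16.6   22.5   -7.    60.3    0.  -149.3] [(4472, [286.8, 186.2], [264, 133, 47, 108]), (1341, [285.9, 386.8], [267, 368, 39, 39])]
```

View pics/w5.png

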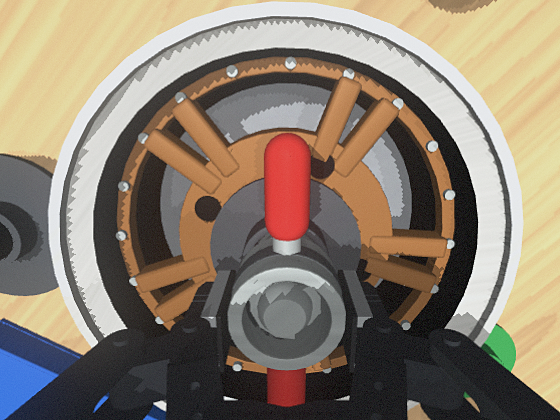

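The nut has turned 317° and TCP z rose 15.6 mm, against 15.8 expected. J6 is near its end, so I release, rise, turn back about 200° and regrip.

>>> {"name": "send_rows", "arguments": {
  "moves": [1, 0, 0, 0, 0, 1, 0, 0, 0, 0, 1, 0, 0, 0, 0, 1, 0, 0, 0, 0, 1, 0, 0, 0, 0, 1, 0, 0, -2, 0, 1, 0, 0, -2, 0, 1, 0, 0, -1, 0]
}}

```text
clock: 8.48
eef_pos: [595.2, -177.9, 200.9]
ee_rot: [-179.9, -0.1, -47.4]
wrist_force: [0.8, -0.5, 0.1]
opening: 0.996
```

```bash
python3 - <<'E'
from h import *
s=manip.read_state();print(s["eef_pos"].round(1),s["ee_rot"].round(1),s["opening"]);w=cam("wrist");save(w,"w6.png");print(np.round(manip.read_state()["joint_positions"],1),blobs(red(w)))
E
```

```text
[ 595.2 -177.9  200.9] [-1.799e+02 -1.000e-01 -4.740e+01] 0.995766075849003
[ -16.6   20.8   -2.5   66.4   -0.  -149.2] [(2427, [287.0, 162.2], [270, 122, 35, 80]), (1493, [285.1, 326.9], [271, 300, 30, 58])]
```

View pics/w6.png

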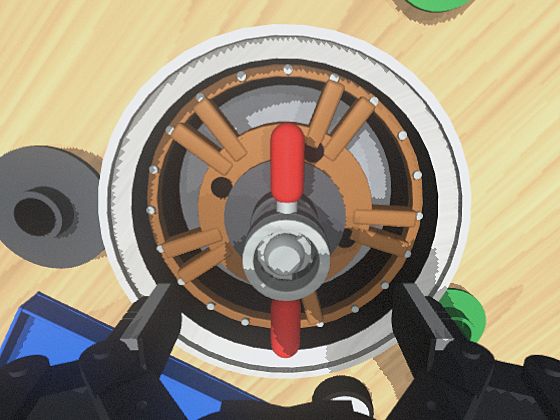

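The nut stayed put, with its grips at (287,162) and (285,327), in line with the tool. I turn back 200°.

>>> {"name": "send_rows", "arguments": {
  "moves": [1, 0, 0, 0, 0.12, 1, 0, 0, 0, 0.12, 1, 0, 0, 0, 0.12, 1, 0, 0, 0, 0.12, 1, 0, 0, 0, 0.12, 1, 0, 0, 0, 0.12, 1, 0, 0, 0, 0.12, 1, 0, 0, 0, 0.12]
}}

```text
clock: 9.2
eef_pos: [594.2, -177.6, 198.0]
ee_rot: [179.9, 0.0, -102.8]
wrist_force: [0.1, 0.6, -0.8]
opening: 1.002
```

>>> {"name": "send_rows", "arguments": {
  "moves": [1, 0, 0, 0, 0.12, 1, 0, 0, 0, 0.12, 1, 0, 0, 0, 0.12, 1, 0, 0, 0, 0.12, 1, 0, 0, 0, 0.12, 1, 0, 0, 0, 0.12, 1, 0, 0, 0, 0.12, 1, 0, 0, 0, 0.12]
}}

```text
clock: 9.87
eef_pos: [594.2, -177.6, 198.0]
ee_rot: [180.0, -0.0, -157.8]
wrist_force: [0.3, -0.1, -0.3]
opening: 0.996
```

>>> {"name": "send_rows", "arguments": {
  "moves": [1, 0, 0, 0, 0.12, 1, 0, 0, 0, 0.12, 1, 0, 0, 0, 0.12, 1, 0, 0, 0, 0.12, 1, 0, 0, 0, 0.12, 1, 0, 0, 0, 0.12, 1, 0, 0, 0, 0.12, 1, 0, 0, 0, 0.12]
}}

```text
clock: 10.53
eef_pos: [594.2, -177.6, 198.0]
ee_rot: [-180.0, -0.1, 147.2]
wrist_force: [0.5, -0.4, 0.1]
opening: 0.994
```

>>> {"name": "send_rows", "arguments": {
  "moves": [1, 0, 0, 0, 0.12, 1, 0, 0, 0, 0.12, 1, 0, 0, 0, 0.12, 1, 0, 0, 0, 0.12, 1, 0, 0, 0, 0.12, 1, 0, 0, 0, 0, 1, 0, 0, 0, 0]
}}

```text
clock: 11.12
eef_pos: [594.3, -177.6, 198.3]
ee_rot: [-180.0, -0.0, 113.4]
wrist_force: [1.0, 0.5, -0.1]
opening: 1.003
```

```bash
python3 - <<'E'
from h import *
s=manip.read_state();print(s["eef_pos"].round(1),s["ee_rot"].round(1),s["opening"]);w=cam("wrist");save(w,"w7.png");print(np.round(manip.read_state()["joint_positions"],1),blobs(red(w)))
for z in (161.8,):
  p=[onz(w,b[1],z) for b in blobs(red(w),300)];print(np.round(p,1),np.degrees(np.arctan2(*(p[0]-p[1])[1::-1])))
E
```

```text
[ 594.3 -177.6  198.3] [-180.    -0.   113.4] 1.0027857364428334
[-16.6  21.   -2.8  66.3  -0.   50. ] [(2519, [258.0, 172.0], [233, 133, 51, 79]), (1514, [315.2, 326.7], [293, 297, 42, 59])]
[[ 562.8 -143.3  161.8]
 [ 626.5 -213.4  161.8]] 132.229690795599
```

View pics/w7.png

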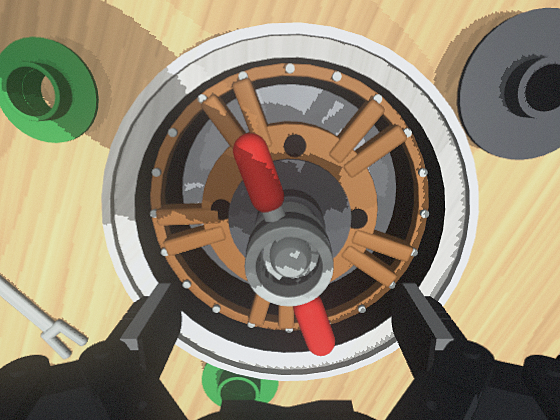

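Nut unchanged (arms at 132°, centre (594.7, −178.4)). I lower and regrip at 20° off square, which clears the arms.

>>> {"name": "send_rows", "arguments": {
  "moves": [1, 0, 0, 1, 0, 1, 0, 0, 1, 0, 1, 0, 0, 1, 0, 1, 0, 0, 1, 0, 1, 0, 0, 1, 0, 0.4, 0, 0, 0, 0, 0.4, 0, 0, 0, 0, 0.4, 0, 0, 0, 0]
}}

```text
clock: 11.83
eef_pos: [594.7, -177.7, 149.0]
ee_rot: [180.0, 0.0, 113.2]
wrist_force: [0.0, -0.0, -0.2]
opening: 0.598
```

>>> {"name": "send_rows", "arguments": {
  "moves": [0.4, 0, 0, 0, 0, 0.4, 0, 0, 0, 0, 0.4, 0, 0, 0, 0, 0.4, 0, 0, 0, 0, 0.4, 0, 0, -0.034, -0.12, 0.4, 0, 0, -0.034, -0.12, 0.4, 0, 0, -0.034, -0.12, 0.4, 0, 0, -0.034, -0.12]
}}

```text
clock: 12.5
eef_pos: [595.7, -177.9, 151.1]
ee_rot: [179.9, 0.1, 141.0]
wrist_force: [3.0, 1.3, 1.6]
opening: 0.529
```

```bash
python3 - <<'E'
from h import *
w=cam("wrist");save(w,"w8.png");print(np.round(manip.read_state()["joint_positions"],1),blobs(red(w)))
E
```

```text
[-16.6  22.5  -7.   60.4   0.   22. ] [(4563, [245.4, 197.0], [211, 145, 69, 105]), (1337, [318.4, 384.1], [293, 360, 50, 44])]
```

View pics/w8.png

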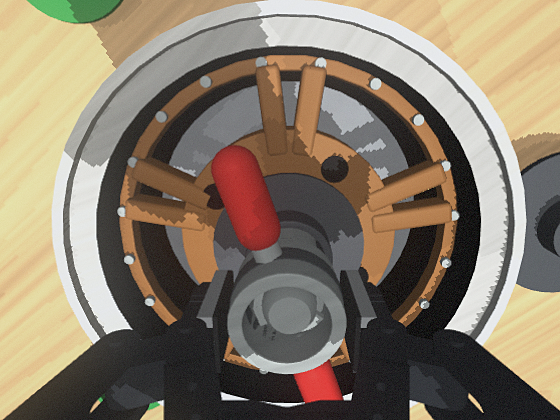

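>>> {"name": "send_rows", "arguments": {
  "moves": [0.4, 0, 0, -0.034, -0.12, 0.4, 0, 0, -0.034, -0.12, 0.4, 0, 0, -0.034, -0.12, 0.4, 0, 0, -0.034, -0.12, 0.4, 0, 0, -0.034, -0.12, 0.4, 0, 0, -0.034, -0.12, 0.4, 0, 0, -0.034, -0.12, 0.4, 0, 0, -0.034, -0.12]
}}

```text
clock: 13.22
eef_pos: [595.8, -177.9, 153.9]
ee_rot: [-179.9, 0.1, -164.1]
wrist_force: [3.1, 1.0, 2.5]
opening: 0.532
```

>>> {"name": "send_rows", "arguments": {
  "moves": [0.4, 0, 0, -0.034, -0.12, 0.4, 0, 0, -0.034, -0.12, 0.4, 0, 0, -0.034, -0.12, 0.4, 0, 0, -0.034, -0.12, 0.4, 0, 0, -0.034, -0.12, 0.4, 0, 0, -0.034, -0.12, 0.4, 0, 0, -0.034, -0.12, 0.4, 0, 0, -0.034, -0.12]
}}

```text
clock: 13.88
eef_pos: [596.0, -177.6, 156.7]
ee_rot: [-179.8, 0.1, -109.1]
wrist_force: [3.3, 2.3, 2.6]
opening: 0.526
```

>>> {"name": "send_rows", "arguments": {
  "moves": [0.4, 0, 0, -0.034, -0.12, 0.4, 0, 0, -0.034, -0.12, 0.4, 0, 0, -0.034, -0.12, 0.4, 0, 0, -0.034, -0.12, 0.4, 0, 0, -0.034, -0.12, 0.4, 0, 0, -0.034, -0.12, 0.4, 0, 0, -0.034, -0.12, 0.4, 0, 0, -0.034, -0.12]
}}

```text
clock: 14.55
eef_pos: [595.5, -177.7, 159.2]
ee_rot: [-179.9, -0.1, -54.1]
wrist_force: [1.3, -0.3, 3.1]
opening: 0.53
```

>>> {"name": "send_rows", "arguments": {
  "moves": [0.4, 0, 0, 0, -0.12, 0.4, 0, 0, 0, -0.12, 0.4, 0, 0, 0, -0.12, 0.4, 0, 0, 0, 0]
}}

```text
clock: 14.88
eef_pos: [595.0, -177.6, 158.2]
ee_rot: [-180.0, -0.0, -33.6]
wrist_force: [3.7, 0.8, -2.3]
opening: 0.531
```

```bash
python3 - <<'E'
from h import *
w=cam("wrist");save(w,"w9.png");print(np.round(manip.read_state()["joint_positions"],1),blobs(red(w)))
E
```

```text
[ -16.6   22.2   -6.4   61.4    0.  -162.7] [(4558, [245.1, 197.0], [211, 146, 69, 104]), (1303, [318.6, 383.7], [294, 360, 49, 43])]
```

View pics/w9.png

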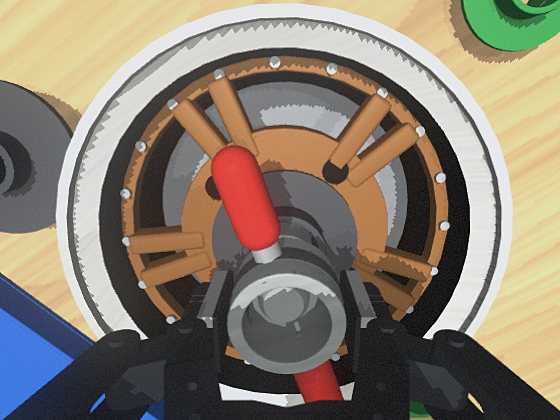

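Total turn ≈ 530° and the wrist force shows weight being carried, so the nut should be free. Lifting gently.

>>> {"name": "send_rows", "arguments": {
  "moves": [0.4, 0, 0, -0.3, 0, 0.4, 0, 0, -0.3, 0, 0.4, 0, 0, -0.3, 0, 0.4, 0, 0, -0.3, 0]
}}

```text
clock: 15.27
eef_pos: [594.4, -177.4, 169.8]
ee_rot: [180.0, 0.1, -33.9]
wrist_force: [0.7, 1.0, -3.2]
opening: 0.528
```

>>> {"name": "send_rows", "arguments": {
  "moves": [0.4, 0, 0, -0.6, 0, 0.4, 0, 0, -0.6, 0, 0.4, 0, 0, -0.6, 0, 0.4, 0, 0, -0.6, 0, 0.4, 0, 0, -0.6, 0, 0.4, 0, 0, -0.6, 0, 0.4, 0, 0, -0.6, 0, 0.4, 0, 0, -0.6, 0]
}}

```text
clock: 15.93
eef_pos: [594.5, -177.7, 219.2]
ee_rot: [180.0, -0.0, -33.7]
wrist_force: [-0.2, 0.1, -2.9]
opening: 0.529
```

```bash
python3 - <<'E'
from h import *
w=cam("wrist");save(w,"w10.png");s=cam("scene");save(s,"s10.png",(150,110,150,120),4);print(np.round(manip.read_state()["joint_positions"],1),blobs(red(w)))
E
```

```text
[ -16.6   20.4   -0.8   68.7   -0.  -163. ] [(4546, [245.2, 197.1], [211, 145, 69, 105]), (1278, [318.6, 383.8], [293, 360, 50, 43])]
```

View pics/w10.png

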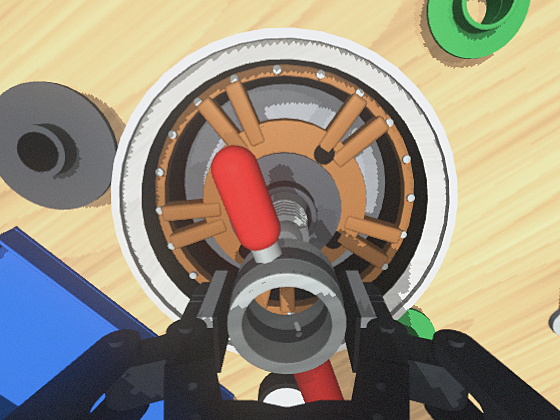

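View pics/s10.png

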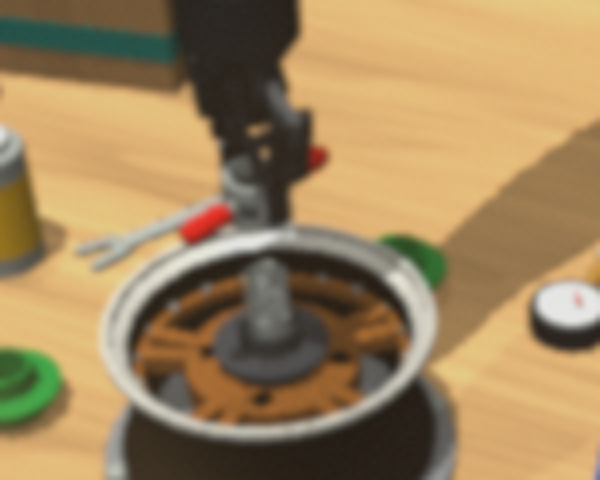

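The nut is off: the scene view shows the bare post with the cone still seated, and the nut level in the jaws. I carry it to tray-frame (−80, 0), world (459, 137), arms along the tray's y.

>>> {"name": "send_rows", "arguments": {
  "moves": [0.4, -2.05, -1.33, 0, 0, 0.4, -2.05, -1.33, 0, 0, 0.4, -2.05, -1.33, 0, 0, 0.4, -2.05, -1.33, 0, 0, 0.4, -2.05, -1.33, 0, 0, 0.4, -2.05, -1.33, 0, 0, 0.4, -2.05, -1.33, 0, 0, 0.4, -2.05, -1.33, 0, 0]
}}

```text
clock: 16.7
eef_pos: [516.2, 2.7, 218.3]
ee_rot: [180.0, 0.0, -33.7]
wrist_force: [-0.2, 0.6, -3.5]
opening: 0.526
```

>>> {"name": "send_rows", "arguments": {
  "moves": [0.4, -2.05, -1.33, 0, 0, 0.4, -2.05, -1.33, 0, 0, 0.4, -2.05, -1.33, 0, 0, 0.4, -2.05, -1.33, 0, 0, 0.4, -2.05, -1.33, 0, 0, 0.4, -2.05, -1.33, 0, 0, 0.4, 0, 0, 1, 0.112, 0.4, 0, 0, 1, 0.112]
}}

```text
clock: 17.37
eef_pos: [458.8, 137.8, 198.8]
ee_rot: [-179.9, -0.0, -46.6]
wrist_force: [-0.3, -0.8, -4.2]
opening: 0.529
```

>>> {"name": "send_rows", "arguments": {
  "moves": [0.4, 0, 0, 1.5, 0.112, 0.4, 0, 0, 1.5, 0.112, 0.4, 0, 0, 1.5, 0.112, 0.4, 0, 0, 1.5, 0.112, 0.4, 0, 0, 1.5, 0.112, 0.4, 0, 0, 1.5, 0.112, 0.4, 0, 0, 1.5, 0.112, 0.4, 0, 0, 1.5, 0.112]
}}

```text
clock: 18.03
eef_pos: [458.8, 136.4, 77.8]
ee_rot: [-180.0, 0.0, -98.1]
wrist_force: [0.1, 0.8, -4.1]
opening: 0.529
```

```bash
python3 - <<'E'
from h import *
s=manip.read_state();print(s["eef_pos"].round(1),s["ee_rot"].round(1));w=cam("wrist");save(w,"w11.png");s=cam("scene");save(s,"s11.png",(250,130,150,160),4);t=cam("top");save(t,"t11.png",(170,140,130,150),4);print(blobs(red(w)),blobs(red(t)),blobs(red(s)))
E
```

```text
[458.8 136.4  77.8] [-180.     0.   -98.1]
[(3214, [248.1, 207.9], [220, 160, 60, 90]), (1300, [318.6, 383.9], [293, 360, 50, 43])] [(2651, [466.0, 110.6], [422, 94, 89, 34]), (41, [244.0, 236.0], [239, 234, 11, 5])] [(16, [382.7, 95.4], [380, 91, 9, 7]), (52, [322.1, 197.1], [316, 195, 13, 5]), (66, [353.9, 202.3], [348, 199, 13, 7]), (2927, [30.2, 235.5], [0, 202, 75, 70])]
```

View pics/w11.png

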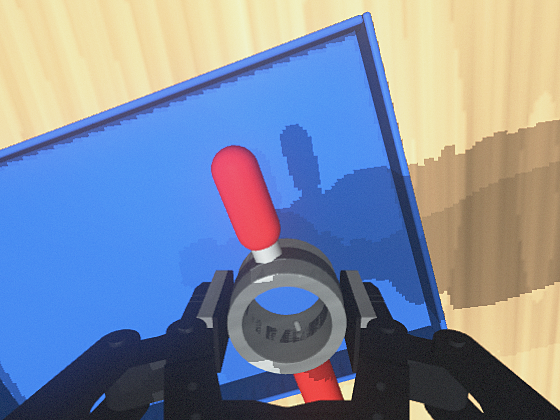

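View pics/s11.png

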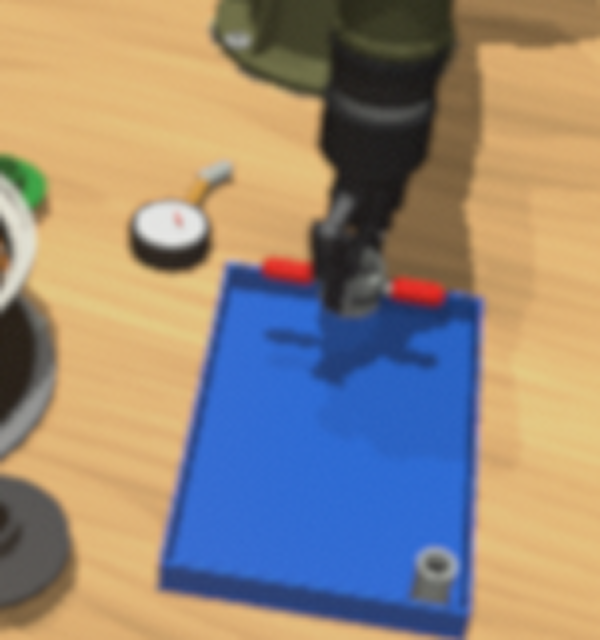

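View pics/t11.png

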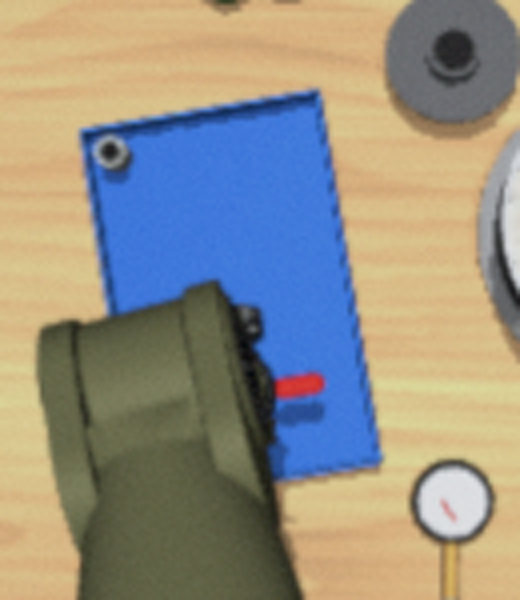

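```bash
python3 - <<'E'
from h import *
w=cam("wrist");t=cam("top");s=cam("scene")
a,e=tri(t,(244,236),s,(322.1,197.1));print("grip",a,e)
print("wrist vs scene",tri(w,(248.1,207.9),s,(322.1,197.1)))
for p,z in(((367,15),30),((440,320),30),((0,160),30)): print(p,onz(w,p,z).round(1))
E
```

```text
grip [465.16742867  90.6387276   89.61356087] [0.8238302153766184, 0.8238302153766466]
wrist vs scene (array([465.74421445,  92.60618932,  91.29887686]), [2.7087074321570563, 2.7087074321570483])
(367, 15) [403.5  27.9  30. ]
(440, 320) [370.7 198.2  30. ]
(0, 160) [596.5  70.1  30. ]
```

The red grip triangulates to z ≈ 90, so the nut's underside is ≈ 74 (TCP −4), and contact is due at TCP ≈ 8. Lowering.

>>> {"name": "send_rows", "arguments": {
  "moves": [0.4, 0, 0, 1.2, 0, 0.4, 0, 0, 1.2, 0, 0.4, 0, 0, 1.2, 0, 0.4, 0, 0, 1.2, 0, 0.4, 0, 0, 1, 0, 0.4, 0, 0, 0.5, 0, 0.4, 0, 0, 0.2, 0, 0.4, 0, 0, 0, 0]
}}

```text
clock: 19.0
eef_pos: [458.9, 136.4, 13.5]
ee_rot: [180.0, -0.0, -97.8]
wrist_force: [-0.5, 0.4, -3.5]
opening: 0.526
```

>>> {"name": "send_rows", "arguments": {
  "moves": [0.4, 0, 0, 0.08, 0, 0.4, 0, 0, 0.08, 0, 0.4, 0, 0, 0.08, 0, 0.4, 0, 0, 0, 0]
}}

```text
clock: 19.33
eef_pos: [459.0, 136.5, 11.2]
ee_rot: [-180.0, 0.0, -97.8]
wrist_force: [-0.6, 0.1, -3.9]
opening: 0.527
```

>>> {"name": "send_rows", "arguments": {
  "moves": [0.4, 0, 0, 0.08, 0, 0.4, 0, 0, 0.08, 0, 0.4, 0, 0, 0, 0]
}}

```text
clock: 19.58
eef_pos: [458.8, 136.4, 9.4]
ee_rot: [180.0, -0.0, -97.8]
wrist_force: [-0.2, -0.3, -3.9]
opening: 0.529
```

>>> {"name": "send_rows", "arguments": {
  "moves": [0.4, 0, 0, 0.08, 0, 0.4, 0, 0, 0.08, 0, 0.4, 0, 0, 0, 0]
}}

```text
clock: 19.83
eef_pos: [458.9, 136.3, 8.3]
ee_rot: [-180.0, -0.0, -97.8]
wrist_force: [-1.7, -0.5, 2.4]
opening: 0.525
```

Contact: the force rose from −3.9 to +2.4 at z = 8.3. I open and rise.

>>> {"name": "send_rows", "arguments": {
  "moves": [0.6, 0, 0, 0, 0, 0.7, 0, 0, 0, 0, 0.8, 0, 0, 0, 0, 1, 0, 0, 0, 0, 1, 0, 0, 0, 0, 1, 0, 0, 0, 0, 1, 0, 0, -1.5, 0, 1, 0, 0, -3, 0]
}}

```text
clock: 20.5
eef_pos: [455.8, 135.5, 50.5]
ee_rot: [179.7, -0.2, -97.8]
wrist_force: [0.8, -0.0, -0.0]
opening: 0.999
```

>>> {"name": "send_rows", "arguments": {
  "moves": [1, 0, 0, -3, 0, 1, 0, 0, -3, 0, 1, 0, 0, -3, 0, 1, 0, 0, -3, 0, 1, 0, 0, -3, 0, 1, 0, 0, -2, 0, 1, 0, 0, 0, 0]
}}

```text
clock: 21.08
eef_pos: [461.4, 137.2, 227.5]
ee_rot: [-179.6, 0.2, -97.8]
wrist_force: [0.3, -0.6, -0.2]
opening: 0.996
```

```bash
python3 - <<'E'
from h import *
st=manip.read_state();print(st["eef_pos"].round(1),st["ee_rot"].round(1),st["joint_positions"].round(1));w=cam("wrist");save(w,"w12.png");s=cam("scene");save(s,"s12.png",(160,130,230,160),3.4);print(blobs(red(w)),blobs(red(s)))
p=[onz(w,b[1],20) for b in blobs(red(w),300)];print(np.round(p,1))
# cone as seen in scene
E
```

```text
[461.4 137.2 227.5] [-179.6    0.2  -97.8] [ 16.6   4.9 -19.3  65.3   0.  -65.6]
[(407, [272.7, 132.2], [262, 112, 23, 42]), (471, [304.3, 222.6], [293, 206, 23, 34])] [(14, [382.3, 95.3], [380, 91, 8, 7]), (2925, [30.2, 235.5], [0, 202, 75, 70]), (40, [319.2, 215.1], [314, 213, 11, 5]), (40, [350.2, 219.7], [345, 218, 11, 5])]
[[467.5  90.7  20. ]
 [449.  183.8  20. ]]
```

View pics/w12.png

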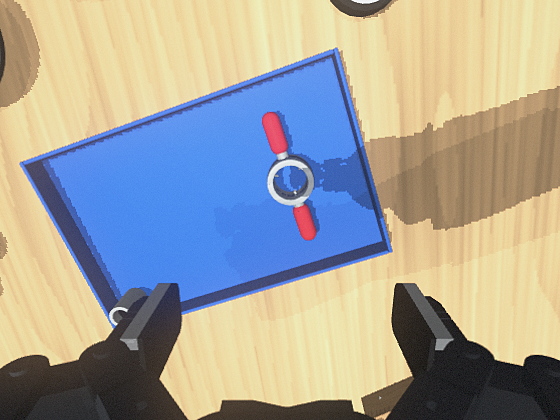

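View pics/s12.png

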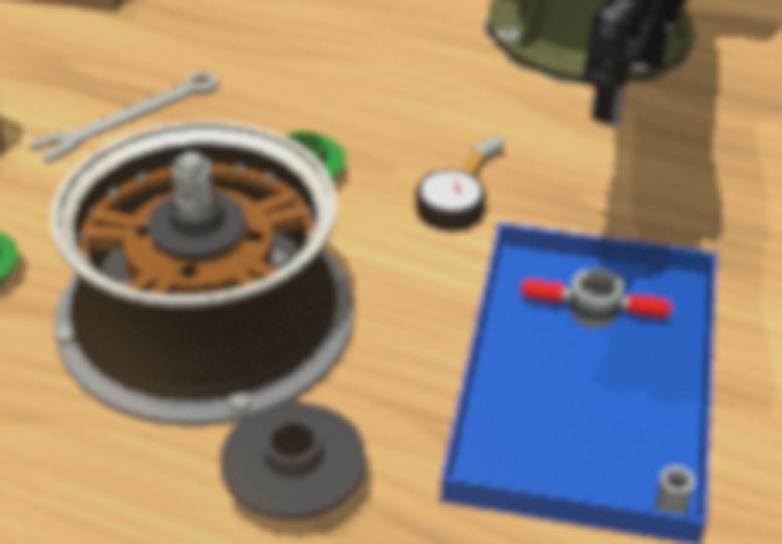

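The nut lies flat in the tray, with both grips at equal level and its centre ≈ (458,137). The post and cone are undisturbed. I go back over the post.

>>> {"name": "send_rows", "arguments": {
  "moves": [1, 2.45, -1.47, -0.3, 0, 1, 2.45, -1.47, -0.3, 0, 1, 2.45, -1.47, -0.3, 0, 1, 2.45, -1.47, -0.3, 0, 1, 2.45, -1.47, -0.3, 0, 1, 2.45, -1.47, -0.3, 0, 1, 2.45, -1.47, -0.3, 0, 1, 2.45, -1.47, -0.3, 0]
}}

```text
clock: 21.85
eef_pos: [548.0, -75.1, 244.9]
ee_rot: [179.8, 0.0, -97.8]
wrist_force: [0.9, 0.0, 0.1]
opening: 1.0
```

>>> {"name": "send_rows", "arguments": {
  "moves": [1, 2.45, -1.47, -0.3, 0, 1, 2.45, -1.47, -0.3, 0, 1, 2.45, -1.47, -0.3, 0, 1, 2.45, -1.47, -0.3, 0, 1, 0, 0, 0, 0, 1, 0, 0, 0, 0, 1, 0, 0, 0, 0]
}}

```text
clock: 22.43
eef_pos: [592.6, -178.4, 257.1]
ee_rot: [179.8, 0.1, -97.8]
wrist_force: [-0.5, -0.2, -0.1]
opening: 0.998
```

```bash
python3 - <<'E'
from h import *
st=manip.read_state();print(st["eef_pos"].round(1),st["ee_rot"].round(1),st["joint_positions"].round(1));w=cam("wrist");save(w,"w13.png");save(w,"w13z.png",(200,120,180,140),4.4);
t=cam("top");save(t,"t13.png",(280,140,110,110),5);s=cam("scene");save(s,"s13.png",(170,150,100,90),6)
E
```

```text
[ 592.6 -178.4  257.1] [ 1.798e+02  1.000e-01 -9.780e+01] [-16.8  19.8   3.1  73.5   0.  -98.9]
```

View pics/w13.png

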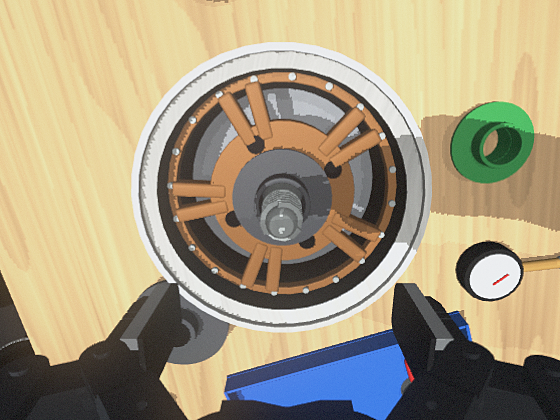

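View pics/w13z.png

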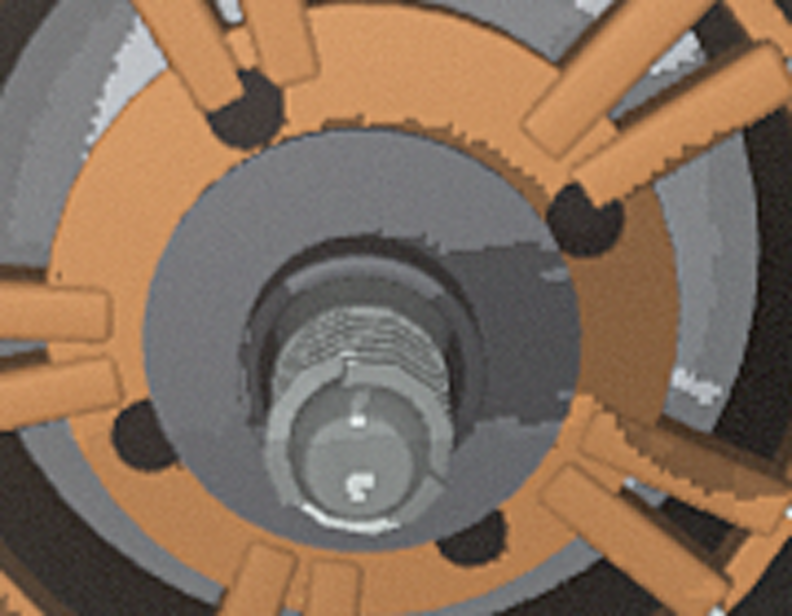

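View pics/s13.png

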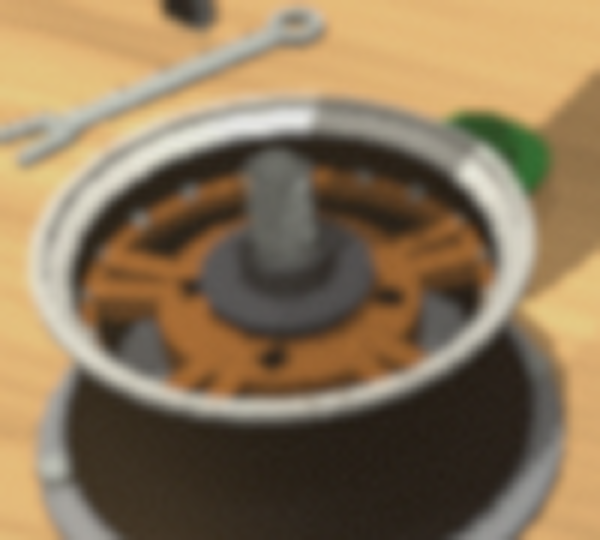

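```bash
python3 - <<'E'
from h import *
w=cam("wrist");s=cam("scene")
print("flange tri",tri(w,(282.0,196.8),s,(218.1,197.3)))
for z in(108,111,114): print(z,onz(w,(282,196.8),z).round(1),np.linalg.norm(onz(w,(232.3,196.8),z)-onz(w,(331.8,196.8),z)))
print("neck",onz(w,(282.7,200.9),129).round(1),np.linalg.norm(onz(w,(255.7,200.9),129)-onz(w,(309.8,200.9),129)))
print("post",onz(w,(281.8,223.5),170).round(1))
E
```

```text
flange tri (array([ 596.03298428, -176.18065749,  101.22029561]), [1.5846530849110214, 1.5846530849110494])
108 [ 594.7 -176.8  108. ] 82.47069982997847
111 [ 594.6 -177.6  111. ] 81.62780690149869
114 [ 594.4 -178.4  114. ] 80.78491397301892
neck [ 593.7 -179.1  129. ] 41.789131152850075
post [ 594.5 -175.2  170. ]
```

The flange width comes to 82 mm when cast at z ≈ 110, and the centre to (594.7, −177.6), so the cone is where expected. The rough triangulated height of 101 is poor because the flange's far edge is hidden. Descending to TCP z ≈ 112, which keeps the gripper body above the post top.

>>> {"name": "send_rows", "arguments": {
  "moves": [1, -0.08, -0.2, 2, 0, 1, 0, 0, 2, 0, 1, 0, 0, 2, 0, 1, 0, 0, 2, 0, 1, 0, 0, 2, 0, 1, 0, 0, 2, 0, 1, 0, 0, 1.5, 0, 1, 0, 0, 0.5, 0]
}}

```text
clock: 23.35
eef_pos: [593.9, -177.2, 116.4]
ee_rot: [179.8, 0.0, -97.8]
wrist_force: [-0.2, -0.2, 0.0]
opening: 0.998
```

>>> {"name": "send_rows", "arguments": {
  "moves": [1, 0, 0, 0.3, 0, 1, 0, 0, 0.2, 0, 1, 0, 0, 0, 0]
}}

```text
clock: 23.6
eef_pos: [596.2, -178.3, 114.6]
ee_rot: [-179.9, -0.0, -97.8]
wrist_force: [-0.3, -0.3, 0.5]
opening: 1.0
```

>>> {"name": "send_rows", "arguments": {
  "moves": [0.4, 0, 0, 0.05, 0, 0.4, 0, 0, 0, 0, 0.4, 0, 0, 0, 0, 0.4, 0, 0, 0, 0, 0.4, 0, 0, 0, 0, 0.4, 0, 0, 0, 0, 0.4, 0, 0, 0, 0],
  "force": 70
}}

```text
clock: 24.18
eef_pos: [595.9, -178.5, 114.5]
ee_rot: [-179.9, -0.0, -97.8]
wrist_force: [-1.5, 0.1, 4.7]
opening: 0.489
```

```bash
python3 - <<'E'
from h import *
w=cam("wrist");save(w,"w14.png");s=cam("scene");save(s,"s14.png",(170,130,100,110),5)
E
```

```text
(no output)
```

View pics/w14.png

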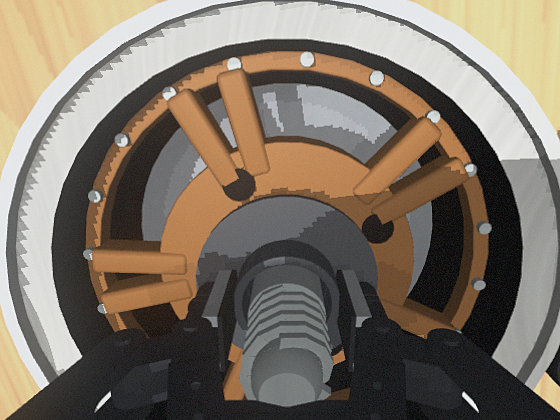

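View pics/s14.png

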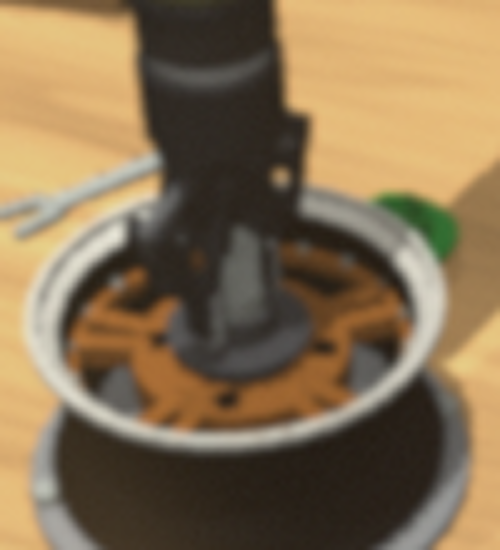

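Both pads are on the neck (opening 0.489 ≈ 42–44 mm). Gentle lift.

>>> {"name": "send_rows", "arguments": {
  "moves": [0.4, 0, 0, -0.2, 0, 0.4, 0, 0, -0.2, 0, 0.4, 0, 0, -0.3, 0, 0.4, 0, 0, -0.3, 0]
}}

```text
clock: 24.62
eef_pos: [595.1, -178.2, 123.0]
ee_rot: [179.9, 0.0, -97.8]
wrist_force: [0.3, -0.5, -3.9]
opening: 0.495
```

>>> {"name": "send_rows", "arguments": {
  "moves": [0.4, 0, 0, -0.6, 0, 0.4, 0, 0, -0.6, 0, 0.4, 0, 0, -0.6, 0, 0.4, 0, 0, -0.6, 0, 0.4, 0, 0, -0.6, 0, 0.4, 0, 0, -0.6, 0, 0.4, 0, 0, -0.6, 0, 0.4, 0, 0, -0.6, 0]
}}

```text
clock: 25.28
eef_pos: [595.7, -178.4, 172.1]
ee_rot: [-180.0, -0.0, -97.8]
wrist_force: [0.2, 0.5, -4.5]
opening: 0.496
```

```bash
python3 - <<'E'
from h import *
w=cam("wrist");save(w,"w15.png");s=cam("scene");save(s,"s15.png",(170,110,100,120),5)
E
```

```text
(no output)
```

View pics/w15.png

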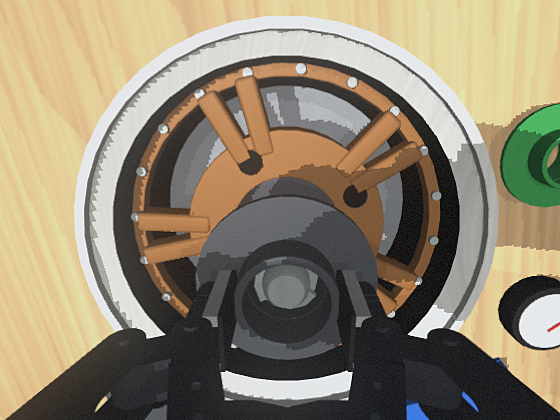

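View pics/s15.png

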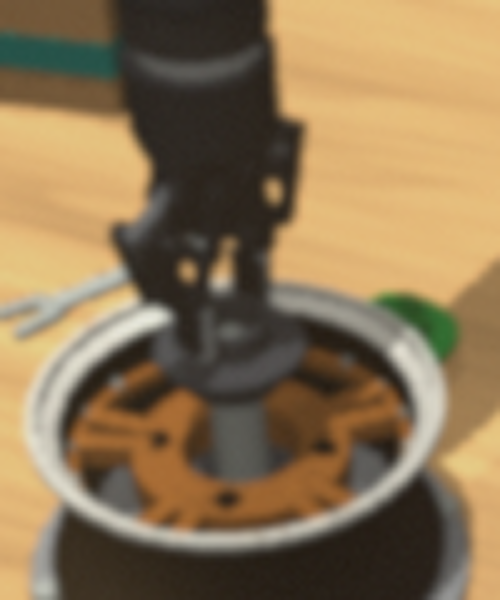

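The cone is lifted level and is still around the post. I raise it clear (underside ≈ TCP − 27.5).

>>> {"name": "send_rows", "arguments": {
  "moves": [0.4, 0, 0, -0.8, 0, 0.4, 0, 0, -0.8, 0, 0.4, 0, 0, -0.8, 0, 0.4, 0, 0, -0.8, 0, 0.4, 0, 0, -0.8, 0, 0.4, 0, 0, -0.8, 0, 0.4, 0, 0, -0.8, 0, 0.4, 0, 0, -0.5, 0]
}}

```text
clock: 26.05
eef_pos: [596.1, -178.5, 233.8]
ee_rot: [-179.9, -0.0, -97.8]
wrist_force: [-0.1, 0.2, -4.0]
opening: 0.491
```

>>> {"name": "send_rows", "arguments": {
  "moves": [0.4, -2.1, 0.34, 0, 0, 0.4, -2.72, 0.43, 0, 0, 0.4, -2.72, 0.43, 0, 0, 0.4, -2.72, 0.43, 0, 0, 0.4, -2.72, 0.43, 0, 0, 0.4, -2.72, 0.43, 0, 0, 0.4, -2.72, 0.43, 0, 0, 0.4, -2.72, 0.43, 0, 0]
}}

```text
clock: 26.72
eef_pos: [591.1, 36.9, 232.7]
ee_rot: [-180.0, 0.0, -97.8]
wrist_force: [-0.2, 0.3, -3.8]
opening: 0.496
```

>>> {"name": "send_rows", "arguments": {
  "moves": [0.4, -2.72, 0.43, 0, 0, 0.4, -2.72, 0.43, 0, 0, 0.4, -2.72, 0.43, 0, 0, 0.4, -2.4, 0.43, 0, 0, 0.4, -0.9, 0.3, 1, 0, 0.4, 0, 0, 2, 0, 0.4, 0, 0, 2, 0, 0.4, 0, 0, 2, 0]
}}

```text
clock: 27.38
eef_pos: [586.8, 152.0, 161.5]
ee_rot: [-180.0, -0.0, -97.8]
wrist_force: [0.2, 0.2, -4.8]
opening: 0.492
```

>>> {"name": "send_rows", "arguments": {
  "moves": [0.4, 0, 0, 2, 0, 0.4, 0, 0, 1, 0, 0.4, 0, 0, 0, 0, 0.4, 0, 0, 0, 0]
}}

```text
clock: 27.72
eef_pos: [586.5, 151.5, 132.2]
ee_rot: [179.9, -0.0, -97.8]
wrist_force: [-0.4, 0.1, -3.9]
opening: 0.492
```

```bash
python3 - <<'E'
from h import *
w=cam("wrist");save(w,"w16.png");s=cam("scene");save(s,"s16.png",(160,130,230,160),3.4);t=cam("top");save(t,"t16.png",(170,140,130,150),4)
E
```

```text
(no output)
```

View pics/w16.png

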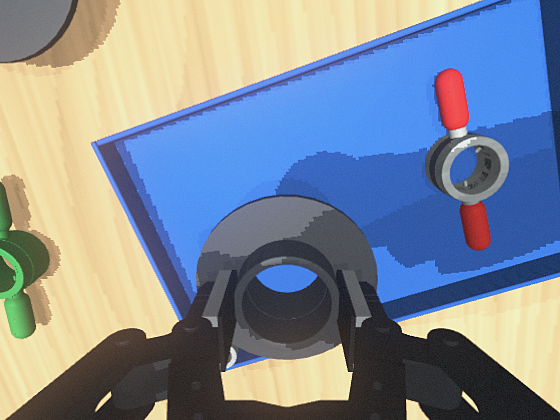

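View pics/s16.png

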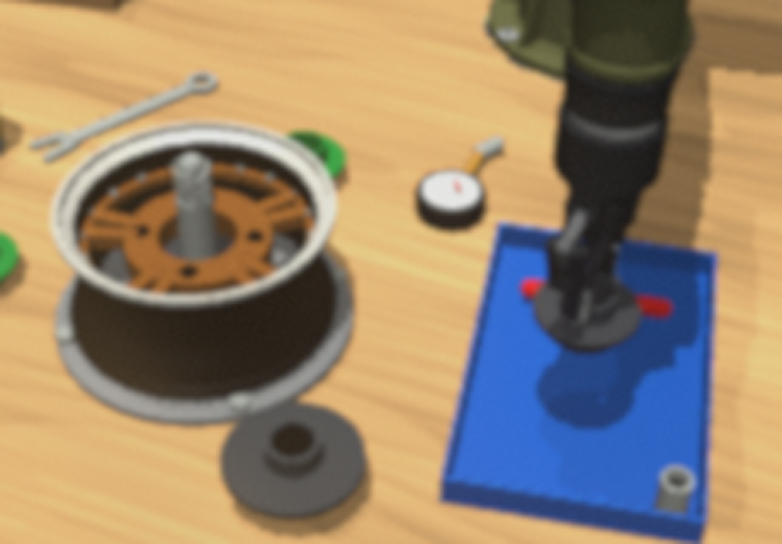

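The cone hangs level over the tray, clear of nut and socket. Contact is due at TCP ≈ 31.5.

>>> {"name": "send_rows", "arguments": {
  "moves": [0.4, 0, 0, 1, 0, 0.4, 0, 0, 1.6, 0, 0.4, 0, 0, 1.6, 0, 0.4, 0, 0, 1.6, 0, 0.4, 0, 0, 1.6, 0, 0.4, 0, 0, 1.2, 0, 0.4, 0, 0, 0.6, 0, 0.4, 0, 0, 0.2, 0]
}}

```text
clock: 28.53
eef_pos: [586.1, 151.7, 37.2]
ee_rot: [179.9, -0.0, -97.8]
wrist_force: [0.5, -0.5, -5.3]
opening: 0.489
```

>>> {"name": "send_rows", "arguments": {
  "moves": [0.4, 0, 0, 0, 0, 0.4, 0, 0, 0.08, 0, 0.4, 0, 0, 0.08, 0, 0.4, 0, 0, 0, 0]
}}

```text
clock: 28.87
eef_pos: [587.5, 152.0, 37.5]
ee_rot: [-179.9, 0.0, -97.8]
wrist_force: [0.6, 0.4, -4.5]
opening: 0.493
```

>>> {"name": "send_rows", "arguments": {
  "moves": [0.4, 0, 0, 0.08, 0, 0.4, 0, 0, 0.08, 0, 0.4, 0, 0, 0, 0]
}}

```text
clock: 29.12
eef_pos: [586.9, 151.9, 35.2]
ee_rot: [-180.0, 0.0, -97.8]
wrist_force: [0.5, -0.3, -3.4]
opening: 0.49
```

>>> {"name": "send_rows", "arguments": {
  "moves": [0.4, 0, 0, 0.08, 0, 0.4, 0, 0, 0.08, 0, 0.4, 0, 0, 0, 0]
}}

```text
clock: 29.37
eef_pos: [586.7, 151.9, 33.4]
ee_rot: [180.0, -0.0, -97.8]
wrist_force: [-0.8, 0.1, -4.4]
opening: 0.495
```

>>> {"name": "send_rows", "arguments": {
  "moves": [0.4, 0, 0, 0.08, 0, 0.4, 0, 0, 0, 0]
}}

```text
clock: 29.53
eef_pos: [586.9, 151.9, 32.8]
ee_rot: [-180.0, 0.0, -97.8]
wrist_force: [0.6, -0.2, -3.5]
opening: 0.495
```

>>> {"name": "send_rows", "arguments": {
  "moves": [0.4, 0, 0, 0.08, 0, 0.4, 0, 0, 0, 0]
}}

```text
clock: 29.7
eef_pos: [586.9, 151.9, 32.6]
ee_rot: [-180.0, 0.0, -97.8]
wrist_force: [-2.1, -0.8, 3.4]
opening: 0.495
```

>>> {"name": "send_rows", "arguments": {
  "moves": [0.4, 0, 0, 0.06, 0, 0.4, 0, 0, 0, 0]
}}

```text
clock: 29.87
eef_pos: [587.0, 152.0, 32.6]
ee_rot: [-180.0, 0.0, -97.8]
wrist_force: [-2.8, -1.3, 8.2]
opening: 0.492
```

Firm contact (+8 N, z held at 32.6). I release and rise.

>>> {"name": "send_rows", "arguments": {
  "moves": [0.6, 0, 0, 0, 0, 0.7, 0, 0, 0, 0, 0.8, 0, 0, 0, 0, 1, 0, 0, 0, 0, 1, 0, 0, 0, 0, 1, 0, 0, 0, 0, 1, 0, 0, -1.5, 0, 1, 0, 0, -3, 0]
}}

```text
clock: 30.53
eef_pos: [583.7, 151.1, 73.1]
ee_rot: [179.6, -0.2, -97.8]
wrist_force: [0.3, 0.6, -1.0]
opening: 0.996
```

>>> {"name": "send_rows", "arguments": {
  "moves": [1, 0, 0, -3, 0, 1, 0, 0, -3, 0, 1, 0, 0, -3, 0, 1, 0, 0, -3, 0, 1, 0, 0, -3, 0, 1, 0, 0, -2, 0, 1, 0, 0, 0, 0, 1, 0, 0, 0, 0]
}}

```text
clock: 31.2
eef_pos: [587.8, 152.2, 247.7]
ee_rot: [-179.8, 0.1, -97.8]
wrist_force: [-1.2, 0.4, -0.7]
opening: 0.998
```

```bash
python3 - <<'E'
from h import *
w=cam("wrist");save(w,"w17.png");s=cam("scene");save(s,"s17.png",(160,130,230,160),3.4);t=cam("top");save(t,"t17.png")
print(blobs(red(s),20),blobs(red(w),100),manip.read_state()["wrist_force"].round(1))
E
```

```text
[(2925, [30.1, 235.5], [0, 201, 75, 71]), (40, [319.2, 215.1], [314, 213, 11, 5]), (39, [350.4, 219.5], [345, 218, 12, 4])] [(685, [402.3, 96.7], [391, 76, 23, 42]), (542, [422.6, 186.7], [412, 169, 22, 36])] [-0.5  0.  -0.4]
```

View pics/w17.png

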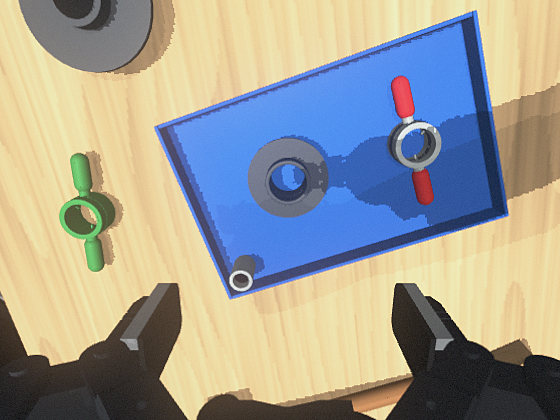

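View pics/s17.png

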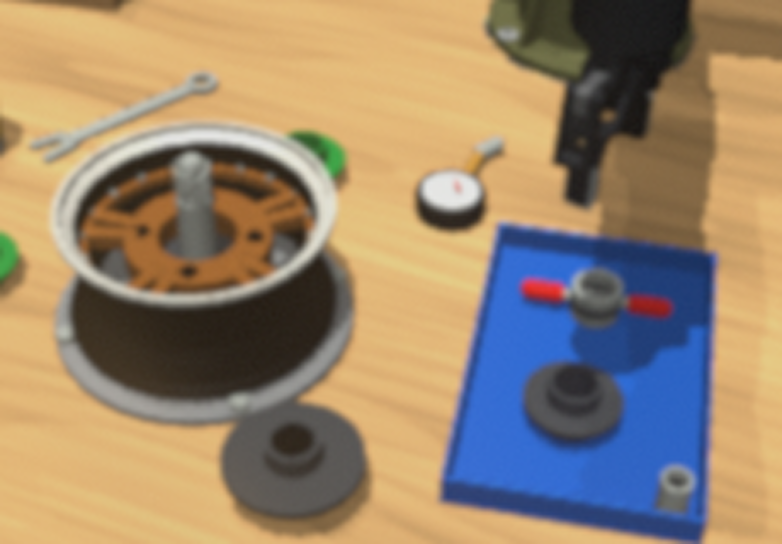

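View pics/t17.png

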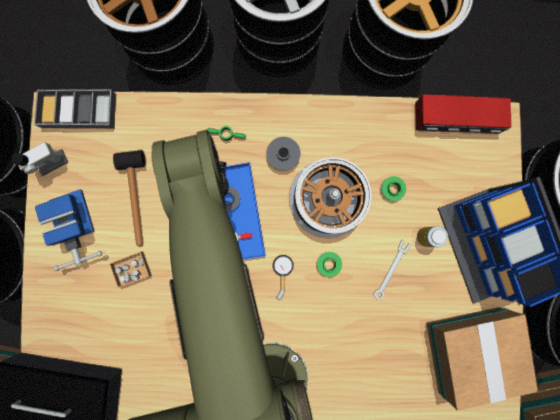

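Both parts lie flat in the tray, the nut at scene (335,217) and the cone at (329,247). The wheel, socket, spare cone and green look-alikes look unmoved, and the gripper is clear. Handing in.

```bash
python3 -c "
from rig import manip
print(manip.job_done())"
```

```text
the job is handed in; nothing more can be done
None
```

The nut and the clamping cone are both in the blue tray, in the order asked, and the job was handed in at about 31 s of the 72 s limit.

- **Nut:** I gripped the hub and turned it about 530° counter-clockwise in two grips. I then lifted it off and set it down until the wrist sensed the floor. It lies at about (458, 137), arms across the tray.
- **Cone:** I lifted it by the neck and set it down at about (587, 152), also by feel.
- **Last pictures:** Both parts lie flat in the tray and clear of each other. The post is bare. The wheel, socket, spare cone, gauge, wrench and green look-alikes look unmoved. The gripper is empty about 240 mm above the tray, with wrist force near zero.
- **Force:** the readings at the end of each move stayed under 10 N.

Two checks disagreed:
- The two-view height of the cone's flange came out at 101 mm instead of 111, because its edge was partly hidden. The flange's measured width (82 mm) and later the grasp fitted the stated height.
- On the second nut grip the gripper opening read 0.53 instead of 0.50. I did not find out why, but the nut held firmly and level.

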